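# Lever up the applicator case's hatch and hold it open

### The arm

A 7-joint arm with a two-finger parallel gripper is mounted at the origin on the work surface. World frame = base frame: x ahead of the robot, y to its left, z up, the work surface at z = 0. Lengths are in m, angles in rad, forces in N, time in s.
With the tool pointing down it reaches from about 0.4 to 0.85 m from the base axis. Payload 4.4 kg.
Tool frame: the origin (TCP) lies where the fingers leave the gripper's body, on its centre line; the fingertips stand 97 mm ahead of it and the grasp point (between the pads) lies 78 mm ahead of it; y points along the fingers, x is the direction in which the jaws open and shut, and the axes are right-handed (so a half turn about y gives the same grasp; the last joint's range is limited). The gripper opens to 94 mm and grips with 3 to 60 N. Pads are 16 mm wide; open, the fingers measure 119 mm over their backs; the gripper's body (75 mm by 177 mm) begins 78 mm behind the grasp point.
Start: joints at [-1.195, 0.628, 0.038, 1.517, -0.027, 0.996, -0.02], TCP at [0.278, 0.588, 0.303] pointing down, gripper open.
Joint ranges: [-3.06, 3.06], [-0.37, 2.12], [-1.25, 1.32], [0.18, 2.47], [-1.1, 4.24], [0.23, 1.98], [-2.94, 2.94]. Speed limits (rad/s): [2.57, 2.57, 3.14, 3.14, 3.14, 3.14, 3.14].

### API

Orientations are given as a unit quaternion [w, x, y, z].
In Python, from station import arm gives the robot as it stands.
- The arm moves only by the shell command python3 -m jog 'ROWS' [OPENING] [FORCE]. ROWS is JSON, a list of rows, each an object with "xyz": the shift along the tool's x, y, z in cm, a list of three; "dr": the turn, a rotation vector about the tool's x, y, z in rad, a list of three. In form: [{"xyz": [x, y, z], "dr": [ax, ay, az]}, ...]. A call has exactly 8 rows; each row is the pose to reach, as a shift and turn from the pose commanded when the call began, along the tool's axes at that moment; what a row does not reach only later rows make up. A row lasts 1/8 s, in which the tool goes at most 62.5 mm and 10.7 degrees, less where a joint would pass 70% of its speed; a pose out of reach is approached as far as the arm can. A call with a gripper value outside its range is refused whole. OPENING is the opening, from 0 (shut) to 1 (fully open), set as the call begins (- or left out, the last holds). The fingers move at their own pace and stop on an object; FORCE is the grip in N (left out, the last holds). Time passes only in rows, so rows that repeat a pose let the fingers close, or fill a call up. It gives the time, the measured TCP pose, the force and the opening at its end, in the units of the state.
- arm.observe(): the state, without advancing time (a new reading comes with each control period).
- arm.get_image(name): name is "side" or "top"; returns the picture (384x512x3 uint8, red, green, blue); there is no depth.
- arm.calibration(name): a dict with "camera_matrix" (3x3 intrinsics, pixels), "dist" ([k1, k2, p1, p2, k3] as OpenCV has them; the pictures are not rectified), "position" and "orientation" of the camera in the world. Camera axes: x right, y up, looking along -z (the intrinsics and any distortion apply to the point x, -y, -z); pixel columns grow to the right and rows downward; lengths in m; the calibration is good to about 2 mm. A picture is of the moment at which its call begins. calibration takes no time and is no camera call.
- arm.finish_job(): hands the job in, once; it reports no verdict.
The state is a dict: "time": time; "joint_positions": joint angles; "joint_vel": joint speeds; "tau": joint torques, N m; "tcp_pos": TCP position; "tcp_rot": TCP orientation; "wrist_force": force on the tool from outside, world axes, zero at the start; "ft_torque": the same for the moment, N m; "gripper_width": finger opening in m.
Only numpy, scipy, OpenCV 4.12 (cv2) and the standard library are available. Lean on these libraries where they do the work, as an engineer would, in place of code of your own. Each camera call takes 0.05 s, during which the arm holds its last target. There are 200 camera calls.

### The job

A massage head has been left standing on the steel hatch of the white applicator case. Push it with the fingertips until it stands fully off the hatch on the case's top, without lifting it or tipping it over; then press the lever's black paddle all the way down so that the hatch rises as far as it goes, and finish while still holding the paddle down. Raise the hatch with the lever only, and leave the other massage heads, the fork, the bottle and the cup where they are.

Things in the scene. Friction and masses are not known exactly. Their poses are not given: they have to be found in the camera images.
- case: white sheet-metal applicator case, fixed on the table. Origin: at table height, near under the hatch's centre; own x is its depth (-135 to +135 mm), own y its length (-120 to +200 mm, the lever at the -y end), z up. Its flat top (deck) is 75 mm above the table, with a rim 6 mm high and 6 mm thick along the edges x = -135, x = +135 and y = +200
- deck (a point): point on the deck straight above the case's origin. The steel hatch is flush in the deck at case x -55 to +55, y -57 to +53 mm from here. Deck free to stand on: strips 74 mm wide on either side of the hatch in x, and the area beyond y = +53
- pivot (a point): the lever's pivot, at case x 0, y -102, 87 mm above the table, in a bracket (38 mm wide in x, 26 mm in y, top 100 mm above the table). The lever lies along case y: long arm to -y, overhanging the case's end; short end under the hatch
- flap (a joint): angle of the heavy steel hatch (110 x 110 x 12 mm plate, 1.1 to 2.2 kg), hinged at its +y edge (case frame); 0 is shut and flush; it reaches about 0.40 when the lever is fully down, and falls shut again when the lever is let go
- flap_edge (a point): middle of the hatch's upper edge on the lever's side (the edge that rises, about 40 mm)
- lever (a joint): angle of the lever about its pivot: 0 at rest (long arm sloping up by 0.3 rad), 0.6 fully down at its stop (long arm sloping down by 0.3 rad). It springs back when let go. Its short end carries the hatch; pressing at the paddle takes about 2 to 7 N on the way, more once it bears on its stop
- paddle (a point): centre of the top face of the black paddle at the lever's long end, 160 mm from the pivot. The paddle is 48 mm wide (case x), 44 mm long along the lever, 8 mm thick. It stands about 138 mm above the table at rest and 44 mm when fully down, moving on an arc about the pivot (sideways by less than 10 mm); below it is free space over the table
- head_mid (a point): the massage head that stands on the hatch, to be pushed off: a round cap 54 mm across and 28 mm high, flat underside, with a narrower upright stem 30 mm across and 30 mm high on top, 58 mm tall in all, about 0.14 kg, free to slide. The point is on its axis half-way up, 29 mm above its foot (104 mm above the table while it stands on the hatch or the deck); z is its own axis
- stub_mid (a point): a small massage head left standing on the deck beyond the hatch in +x: cap 42 mm across and 22 mm high with a narrower stem on top, 48 mm tall in all. A bystander, not to be disturbed. The point is on its axis half-way up
- bulb_mid (a point): a small massage head left standing on the deck beyond the hatch's hinge: cap 46 mm across and 24 mm high with a narrower stem on top, 54 mm tall in all. A bystander, not to be disturbed. The point is on its axis half-way up
- cone_mid (a point): a small massage head left standing on the table beside the paddle, on its -x side: cap 48 mm across and 30 mm high with a narrower stem on top, 60 mm tall in all. A bystander, not to be disturbed. The point is on its axis half-way up
- plug_mid (a point): a small massage head left standing on the table beside the paddle, on its +x side: cap 44 mm across and 26 mm high with a narrower stem on top, 54 mm tall in all. A bystander, not to be disturbed. The point is on its axis half-way up
- fork_mid (a point): a two-pronged skin-coloured plastic massage fork lying on the table beyond the paddle, about 145 mm long, 70 mm wide, 22 mm high. A bystander. The point is its middle
- gel_mid (a point): a closed bottle 60 mm across, 160 mm tall, standing on the table past the hinge end of the case. A bystander. The point is on its axis half-way up
- cup_mid (a point): a white cup 76 mm across, 85 mm tall, standing on the table past the hinge end of the case. A bystander. The point is on its axis half-way up
Not all that is in view belongs to the job. Leave any blue look-alike of the part that bears head_mid alone.

How it is judged:
By the outcome, as a careful person would: the job done as asked, in the order asked, and still so for the second after the job is handed in, while the arm keeps its last pose, push and grip.
It also fails if it takes over 51 s, if anything falls off the work surface, if the arm or the gripper's body presses on something with over 40 N, if the wrist force passes 120 N, or if a joint passes its speed limit or range.

## Working session

There is one attempt and no reset: what is moved stays moved. The work goes in short steps, Python scripts to look and compute and a shell command to move; the robot and the scene stay as the last step left them, time stands still between calls to the robot, and variables do not carry over. Pictures are saved under pics/ and viewed, about 8 in all and at most 12, crops included, and the job is handed in when it is done.

```bash
mkdir -p pics
python3 - <<'E'
from station import arm
import cv2,json
for n in("side","top"):
    cv2.imwrite(f"pics/{n}0.png",cv2.cvtColor(arm.get_image(n),cv2.COLOR_RGB2BGR))
    c=arm.calibration(n);print(n,{k:(v.tolist() if hasattr(v,'tolist') else v) for k,v in c.items()})
print(arm.observe())
E
```

```text
side {'camera_matrix': [[457.881868047168, 0.0, 251.9490289989082], [0.0, 457.881868047168, 203.61472892033456], [0.0, 0.0, 1.0]], 'dist': [-0.08819550693946815, 0.0, 0.0, 0.0, 0.0], 'position': [0.004583688434266645, -1.0276900032742005, 0.8552732391033434], 'orientation': [0.8380784430748662, 0.4742675154486679, -0.12127357931462864, -0.24080607551217287]}
top {'camera_matrix': [[401.6950649194835, 0.0, 254.90913224132413], [0.0, 401.6950649194835, 187.91832323257947], [0.0, 0.0, 1.0]], 'dist': [-0.10035634142522618, 0.0, 0.0, 0.0, 0.0], 'position': [0.44815171739095655, 0.04435107275421507, 1.0625324260268008], 'orientation': [0.7105593391368583, 0.05794656282028992, -0.054437331797527064, -0.699131030872948]}
{'time': 0.1, 'joint_positions': array([-1.19477205,  0.62921197,  0.03844682,  1.51822895, -0.02698005,
        0.99634713, -0.02002797]), 'joint_vel': array([-0.00109293, -0.00190165,  0.00202031, -0.00260817,  0.00085471,
       -0.00143492,  0.00166727]), 'tau': array([ 2.98485727e-03, -5.50789225e+01,  1.14724260e+00, -1.87115371e+01,
       -5.22120658e-02,  1.92603719e-02,  7.26433245e-05]), 'tcp_pos': array([0.27772456, 0.58720446, 0.3018855 ]), 'tcp_rot': array([-0.59708521,  0.59773881,  0.37778879, -0.37877856]), 'wrist_force': array([ 0.60370485, -0.41730729,  0.15606291]), 'ft_torque': array([-0.04597419, -0.01704423, -0.0404531 ]), 'gripper_width': 0.09416170518985985}
```

View pics/side0.png

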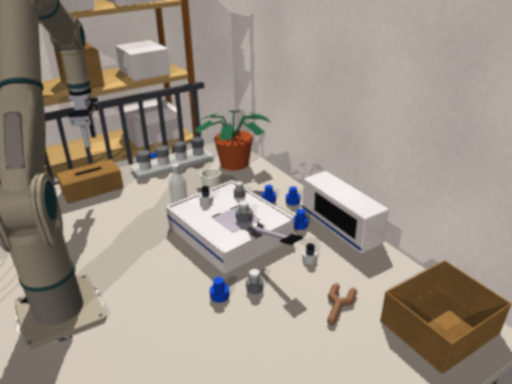

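View pics/top0.png

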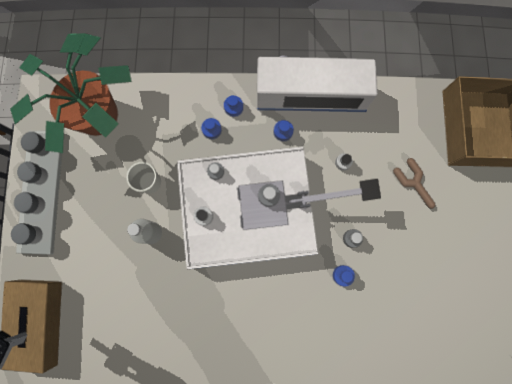

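Side view: the case is around (230,222), with the head on the hatch at about (244,215) and the paddle at (291,239). Top view: hatch about (264,205), head (269,195), paddle (370,190), stub (216,171), bulb (204,215). I'll zoom in for exact pixels.

Run:
```python
import cv2
t=cv2.imread("pics/top0.png")[140:275,170:400]; s=cv2.imread("pics/side0.png")[165:305,155:335]
def up(im,k,ox,oy):
    o=cv2.resize(im,None,fx=k,fy=k,interpolation=cv2.INTER_CUBIC)
    for i in range(0,im.shape[1],10):
        cv2.line(o,(int(i*k),0),(int(i*k),4 if (i+ox)%50 else 14),(0,0,255),1)
        if (i+ox)%50==0: cv2.putText(o,str(i+ox),(int(i*k)+2,22),0,.4,(0,0,255))
    for i in range(0,im.shape[0],10):
        cv2.line(o,(0,int(i*k)),(6 if (i+oy)%50 else 14,int(i*k)),(0,0,255),1)
        if (i+oy)%50==0: cv2.putText(o,str(i+oy),(2,int(i*k)-3),0,.4,(0,0,255))
    return o
cv2.imwrite("pics/tz.png",up(t,3.4,170,140)); cv2.imwrite("pics/sz.png",up(s,4.2,155,165))
```

```text
(no output)
```

View pics/tz.png

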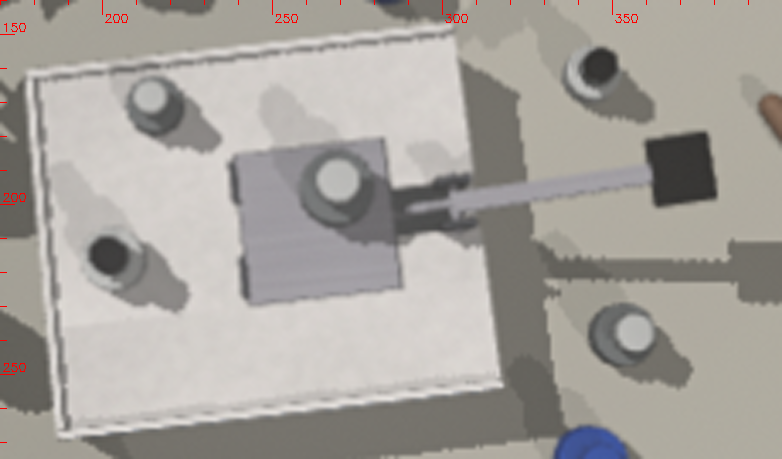

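View pics/sz.png

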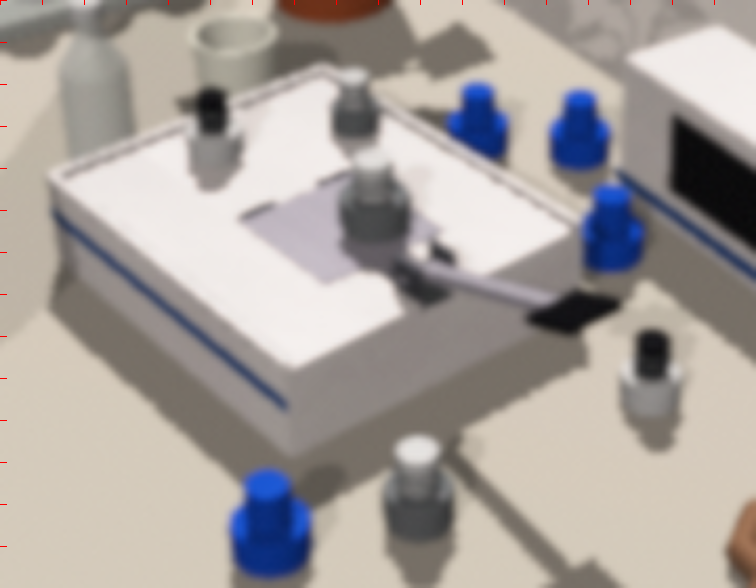

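```bash
cat > h.py <<'E'
import numpy as np,cv2
from scipy.spatial.transform import Rotation as R
from station import arm
C={n:arm.calibration(n) for n in("top","side")}
def ray(n,p):
    c=C[n];u=cv2.undistortPoints(np.array([[p]],float),np.array(c["camera_matrix"]),np.array(c["dist"]))[0,0]
    q=c["orientation"];M=R.from_quat([q[1],q[2],q[3],q[0]])
    return np.array(c["position"]),M.apply([u[0],-u[1],-1])
def onz(n,p,z):
    o,d=ray(n,p);return o+d*(z-o[2])/d[2]
def tri(pt,ps):
    a,u=ray("top",pt);b,v=ray("side",ps)
    s=np.linalg.lstsq(np.c_[u,-v],b-a,rcond=None)[0]
    A,B=a+s[0]*u,b+s[1]*v;return (A+B)/2,np.linalg.norm(A-B)
def tz(u,v):return(170+u/3.4,140+v/3.4)
def sz(u,v):return(155+u/4.2,165+v/4.2)
def proj(n,P):
    c=C[n];q=c["orientation"];p=R.from_quat([q[1],q[2],q[3],q[0]]).inv().apply(np.atleast_2d(P)-np.array(c["position"]))
    return cv2.projectPoints(p*[1,-1,-1],np.zeros(3),np.zeros(3),np.array(c["camera_matrix"]),np.array(c["dist"]))[0][:,0]
E
cat > m.py <<'E'
from h import *
from scipy.optimize import least_squares
np.set_printoptions(precision=4,suppress=True)
print("tri head top",tri(tz(338,180),sz(375,160)))
print("tri paddle",tri(tz(681,168),sz(574,311)))
print("tri hatch -x-y/-x+y",tri(tz(402,287),sz(325,283)))
print("stub top",tri(tz(151,97),sz(353,77)),"bulb",tri(tz(108,256),sz(212,97)))
print("cone",tri(tz(635,333),sz(418,446)),"plug",tri(tz(600,66),sz(653,340)))
L=np.array([[.055,.053,.075],[.055,-.057,.075],[-.055,-.057,.075],[-.055,.053,.075],[.135,.2,.081],[.135,-.12,.081],[-.135,-.12,.081],[-.135,.2,.081]])
P=np.array([tz(*p) for p in[(233,157),(385,138),(402,287),(250,304),(27,72),(455,28),(502,384),(62,436)]])
W=np.array([onz("top",p,l[2]) for p,l in zip(P,L)])
def f(v):
    c,s=np.cos(v[2]),np.sin(v[2]);return (L[:,:2]@np.array([[c,s],[-s,c]])+v[:2]-W[:,:2]).ravel()
r=least_squares(f,[.45,0,0]);print("case",r.x,"res mm",r.fun.reshape(-1,2)*1e3)
x,y,a=r.x;M=np.array([[np.cos(a),-np.sin(a)],[np.sin(a),np.cos(a)]])
for n,p,z in[("head",tz(338,180),.133),("paddle",tz(681,168),.138),("stub",tz(151,97),.123),("bulb",tz(108,256),.129),("cone",tz(635,333),.06),("plug",tz(600,66),.054)]:
    w=onz("top",p,z);print(n,w,"case mm",(w[:2]-[x,y])@M*1e3)
E
python3 m.py
```

```text
tri head top (array([0.5876, 0.0155, 0.1289]), np.float64(0.0023525544243279224))
tri paddle (array([ 0.5975, -0.2217,  0.1336]), np.float64(0.0008815706433292261))
tri hatch -x-y/-x+y (array([ 0.5172, -0.0328,  0.0755]), np.float64(0.00034156549521579356))
stub top (array([0.6455, 0.1481, 0.1194]), np.float64(0.0011088357925647834)) bulb (array([0.5329, 0.1733, 0.1248]), np.float64(0.0027577593664406823))
cone (array([ 0.4873, -0.2057,  0.0609]), np.float64(0.00157555066325361)) plug (array([ 0.6904, -0.1862,  0.0498]), np.float64(0.002335599433140938))
case [0.5639 0.0304 0.1294] res mm [[ 1.2384 -1.4145]
 [-0.4839  0.8396]
 [-0.3978 -0.427 ]
 [-0.6071 -0.9229]
 [ 1.3064  1.0243]
 [ 4.387  -0.1406]
 [-3.0169 -1.9423]
 [-2.4261  2.9835]]
head [0.5859 0.0161 0.133 ] case mm [ 20.0218 -17.0291]
paddle [ 0.5972 -0.2206  0.138 ] case mm [   0.6844 -253.2518]
stub [0.6443 0.1479 0.123 ] case mm [ 94.9153 106.1153]
bulb [0.5312 0.1732 0.129 ] case mm [-13.9345 145.8414]
cone [ 0.4866 -0.2056  0.06  ] case mm [-107.0773 -224.048 ]
plug [ 0.6883 -0.1847  0.054 ] case mm [  95.6645 -229.3884]
```

Both views agree: heights come within 4 mm, the head is at case (20,−17), and the shortest way off is +x to about x = 92, where the allowed range is 82–102. Plan: half-open the jaws, align tool x with case y, and cradle the cap from −x.

```bash
cat > go.py <<'E'
from h import *
O=np.array([.5639,.0304]);A=.1294
ca=np.array([[np.cos(A),-np.sin(A)],[np.sin(A),np.cos(A)]])
def w2c(w):return ((np.array(w)[:2]-O)@ca)*1e3
def show(cx,cy,tipz):
    s=arm.observe();q=s["tcp_rot"];T=R.from_quat([q[1],q[2],q[3],q[0]])
    print("t",s["time"],"tip case",w2c(s["tcp_pos"]+T.apply([0,0,.097])).round(1),"tipz",round(s["tcp_pos"][2]-.097,4),"F",s["wrist_force"].round(1),"w",s["gripper_width"])
    best=None
    for sg in(1,-1):
        yx=np.array([*(ca@[0,sg]),0]);z=np.array([0,0,-1.]);G=R.from_matrix(np.c_[yx,np.cross(z,yx),z])
        dr=(T.inv()*G).as_rotvec()
        if best is None or np.linalg.norm(dr)<np.linalg.norm(best):best=dr
    g=np.array([*(O+ca@np.array([cx,cy])/1e3),tipz+.097])
    print("shift cm",(T.inv().apply(g-s["tcp_pos"])*100).round(2),"dr",best.round(3),"q",s["joint_positions"].round(2))
    print("tool axes of case x,y:",T.inv().apply([*ca[:,0],0]).round(2),T.inv().apply([*ca[:,1],0]).round(2))
import sys
if len(sys.argv)>3: show(*map(float,sys.argv[1:4]))
E
python3 go.py -30 -17 .205
```

```text
t 0.1 tip case [-293.5  641.5] tipz 0.2049 F [ 0.6 -0.4  0.2] w 0.09416170518985985
shift cm [-41.15   0.06 -48.07] dr [-1.525 -0.446 -0.449] q [-1.19  0.63  0.04  1.52 -0.03  1.   -0.02]
tool axes of case x,y: [ 0.54 -0.   -0.84] [ 0.84 -0.    0.54]
```

The tool's y axis is the finger direction, so I'm fixing the helper.

```bash
sed -i 's/T.apply(\[0,0,.097\])/T.apply([0,.097,0])/; s/G=R.from_matrix(np.c_\[yx,np.cross(z,yx),z\])/G=R.from_matrix(np.c_[yx,z,np.cross(yx,z)])/' go.py; python3 go.py -32 -17 .205
```

```text
t 0.1 tip case [-212.   588.9] tipz 0.2049 F [ 0.6 -0.4  0.2] w 0.09416170518985985
shift cm [-41.26   0.06 -47.91] dr [-0.    -0.571 -0.002] q [-1.19  0.63  0.04  1.52 -0.03  1.   -0.02]
tool axes of case x,y: [ 0.54 -0.   -0.84] [ 0.84 -0.    0.54]
```

```bash
python3 -m jog '[{"xyz":[-2,0,-2],"dr":[0,0,0]},{"xyz":[-5,0,-6],"dr":[0,-0.1,0]},{"xyz":[-8,0,-9],"dr":[0,-0.2,0]},{"xyz":[-11,0,-13],"dr":[0,-0.3,0]},{"xyz":[-14,0,-16],"dr":[0,-0.4,0]},{"xyz":[-17,0,-20],"dr":[0,-0.5,0]},{"xyz":[-20,0,-23],"dr":[0,-0.57,0]},{"xyz":[-20,0,-23],"dr":[0,-0.57,0]}]' 0.32 20; python3 go.py -32 -17 .205
```

```text
time: 1.1
tcp_pos: [0.4017, 0.3046, 0.3024]
tcp_rot: [0.468, -0.469, -0.529, 0.53]
wrist_force: [-0.3, 0.1, 0.1]
gripper_width: 0.0302
t 1.1 tip case [-125.5  292.6] tipz 0.2054 F [-0.3  0.1  0.1] w 0.030197963417354052
shift cm [-30.91   0.11  -9.58] dr [-0.001 -0.008 -0.002] q [-0.63  0.42 -0.11  1.91  0.07  0.81  0.92]
tool axes of case x,y: [ 0.01 -0.   -1.  ] [ 1.   -0.    0.01]
```

```bash
python3 -m jog '[{"xyz":[-3,0,-1],"dr":[0,0,0]},{"xyz":[-8,0,-3],"dr":[0,-0.01,0]},{"xyz":[-13,0,-5],"dr":[0,-0.01,0]},{"xyz":[-18,0,-6],"dr":[0,-0.01,0]},{"xyz":[-23,0,-8],"dr":[0,-0.01,0]},{"xyz":[-28,0,-9.5],"dr":[0,-0.01,0]},{"xyz":[-30.9,0,-9.6],"dr":[0,-0.01,0]},{"xyz":[-30.9,0,-9.6],"dr":[0,-0.01,0]}]'; python3 go.py -32 -17 .085
python3 - <<'E'
from h import *
for n in("side","top"):
    im=cv2.cvtColor(arm.get_image(n),cv2.COLOR_RGB2BGR)
    im=im[150:290,170:350] if n=="side" else im[130:270,170:350]
    cv2.imwrite(f"pics/{n}a.png",cv2.resize(im,None,fx=2.2,fy=2.2,interpolation=cv2.INTER_CUBIC))
cv2.imwrite("pics/a.png",np.hstack([cv2.imread("pics/sidea.png"),cv2.imread("pics/topa.png")]))
E
```

```text
time: 2.1
tcp_pos: [0.5353, 0.0128, 0.3023]
tcp_rot: [0.465, -0.465, -0.532, 0.533]
wrist_force: [-1.0, 1.8, 0.3]
gripper_width: 0.0299
t 2.1 tip case [-30.6 -13.9] tipz 0.2053 F [-1.   1.8  0.3] w 0.0299022112133696
shift cm [-0.31 12.03  0.14] dr [-0.001  0.005 -0.   ] q [-0.02  0.47 -0.08  1.84  0.05  0.84  1.58]
tool axes of case x,y: [-0. -0. -1.] [ 1. -0. -0.]
```

View pics/a.png

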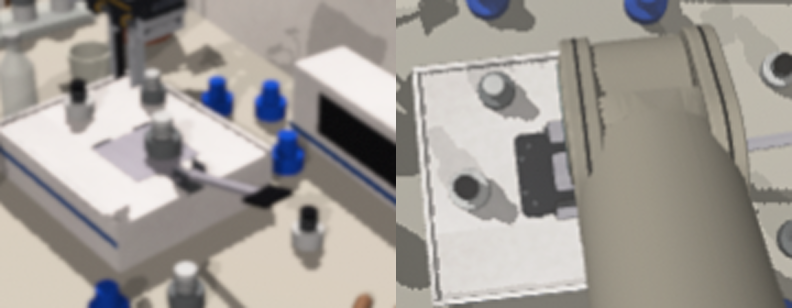

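Left half shows the fingertips hanging at about side pixel (232,187), clear of the head at (244,215). Right half shows the arm covering the hatch from above. I'll check this projection before descending.

```bash
python3 -c "
from h import *
print(proj('side',[.5353,.0128,.2053]))"
```

```text
[[228.00997014 186.37199965]]
```

The prediction agrees, so I'm descending behind the cap.

```bash
python3 -m jog '[{"xyz":[-0.2,1,0],"dr":[0,0,0]},{"xyz":[-0.3,3,0.2],"dr":[0,0,0]},{"xyz":[-0.3,5,0.3],"dr":[0,0,0]},{"xyz":[-0.3,7,0.3],"dr":[0,0,0]},{"xyz":[-0.3,9,0.3],"dr":[0,0,0]},{"xyz":[-0.3,10.5,0.3],"dr":[0,0,0]},{"xyz":[-0.3,11.7,0.3],"dr":[0,0,0]},{"xyz":[-0.3,12,0.3],"dr":[0,0,0]}]'; python3 go.py 61.6 -17 .085
python3 - <<'E'
from h import *
im=cv2.cvtColor(arm.get_image("side"),cv2.COLOR_RGB2BGR)
cv2.imwrite("pics/b.png",cv2.resize(im[170:260,190:310],None,fx=5,fy=5,interpolation=cv2.INTER_CUBIC))
E
```

```text
time: 3.2
tcp_pos: [0.5321, 0.0112, 0.1819]
tcp_rot: [0.464, -0.464, -0.533, 0.534]
wrist_force: [0.3, -0.2, 0.9]
gripper_width: 0.0299
t 3.2 tip case [-34.1 -14.9] tipz 0.0849 F [ 0.3 -0.2  0.9] w 0.029945198249190876
shift cm [-0.3  -0.02 -9.56] dr [-0.001  0.009  0.   ] q [-0.03  0.64 -0.06  1.95  0.07  0.55  1.57]
tool axes of case x,y: [-0.01 -0.   -1.  ] [ 1.    0.   -0.01]
```

View pics/b.png

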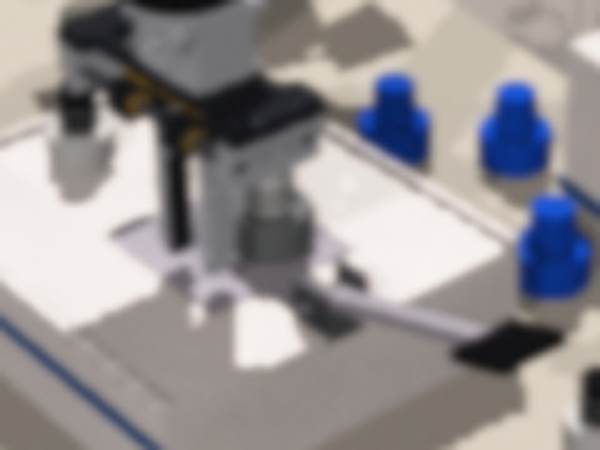

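The fingers are behind the head with tips about 10 mm above the hatch, none touching. Pushing slowly along case +x.

```bash
python3 -m jog '[{"xyz":[-0.1,0,-0.2],"dr":[0,0,0]},{"xyz":[-0.2,0,-0.6],"dr":[0,0,0]},{"xyz":[-0.2,0,-1.0],"dr":[0,0,0]},{"xyz":[-0.2,0,-1.5],"dr":[0,0,0]},{"xyz":[-0.2,0,-2.0],"dr":[0,0,0]},{"xyz":[-0.2,0,-2.5],"dr":[0,0,0]},{"xyz":[-0.2,0,-3.0],"dr":[0,0,0]},{"xyz":[-0.2,0,-3.5],"dr":[0,0,0]}]'; python3 -m jog '[{"xyz":[0,0,-0.5],"dr":[0,0,0]},{"xyz":[0,0,-1.0],"dr":[0,0,0]},{"xyz":[0,0,-1.5],"dr":[0,0,0]},{"xyz":[0,0,-2.0],"dr":[0,0,0]},{"xyz":[0,0,-2.5],"dr":[0,0,0]},{"xyz":[0,0,-3.0],"dr":[0,0,0]},{"xyz":[0,0,-3.4],"dr":[0,0,0]},{"xyz":[0,0,-3.7],"dr":[0,0,0]}]';python3 go.py 61.6 -17 .085
python3 - <<'E'
from h import *
im=cv2.cvtColor(arm.get_image("side"),cv2.COLOR_RGB2BGR)
cv2.imwrite("pics/c.png",cv2.resize(im[170:260,190:310],None,fx=5,fy=5,interpolation=cv2.INTER_CUBIC))
E
```

```text
time: 4.25
tcp_pos: [0.5672, 0.0137, 0.1825]
tcp_rot: [0.465, -0.464, -0.533, 0.534]
wrist_force: [-1.2, -0.5, 0.4]
gripper_width: 0.0303
time: 5.25
tcp_pos: [0.6043, 0.0189, 0.1826]
tcp_rot: [0.464, -0.464, -0.533, 0.533]
wrist_force: [-0.1, -1.3, -0.7]
gripper_width: 0.0299
t 5.25 tip case [ 38.5 -16.6] tipz 0.0856 F [-0.1 -1.3 -0.7] w 0.029934871506308938
shift cm [-0.06  0.06 -2.3 ] dr [-0.     0.009  0.   ] q [-0.04  0.71 -0.06  1.75  0.07  0.68  1.57]
tool axes of case x,y: [-0.01 -0.   -1.  ] [ 1.    0.   -0.01]
```

View pics/c.png

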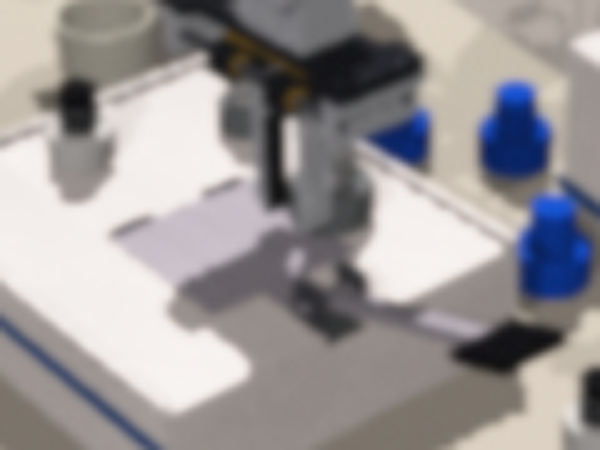

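The head moves upright in the fingers' cradle and is now at about case x = 69. 23 mm to go.

```bash
python3 -m jog '[{"xyz":[0,0,-0.3],"dr":[0,0,0]},{"xyz":[0,0,-0.7],"dr":[0,0,0]},{"xyz":[0,0,-1.1],"dr":[0,0,0]},{"xyz":[0,0,-1.5],"dr":[0,0,0]},{"xyz":[0,0,-1.9],"dr":[0,0,0]},{"xyz":[0,0,-2.2],"dr":[0,0,0]},{"xyz":[0,0,-2.3],"dr":[0,0,0]},{"xyz":[0,0,-2.3],"dr":[0,0,0]}]';python3 go.py 61.6 -17 .085
python3 -m jog '[{"xyz":[0,0,0.3],"dr":[0,0,0]},{"xyz":[0,0,0.8],"dr":[0,0,0]},{"xyz":[0,0,1.5],"dr":[0,0,0]},{"xyz":[0,0,2.5],"dr":[0,0,0]},{"xyz":[0,-0.5,4],"dr":[0,0,0]},{"xyz":[0,-3,4],"dr":[0,0,0]},{"xyz":[0,-7,4],"dr":[0,0,0]},{"xyz":[0,-12,4],"dr":[0,0,0]}]'
python3 go.py 0 -262 .165
python3 - <<'E'
from h import *
im=cv2.cvtColor(arm.get_image("side"),cv2.COLOR_RGB2BGR)
cv2.imwrite("pics/d.png",cv2.resize(im[165:265,190:310],None,fx=5,fy=5,interpolation=cv2.INTER_CUBIC))
E
```

```text
time: 6.3
tcp_pos: [0.6269, 0.022, 0.1827]
tcp_rot: [-0.464, 0.464, 0.533, -0.533]
wrist_force: [-0.4, -0.8, 0.7]
gripper_width: 0.0301
t 6.3 tip case [ 61.5 -16.4] tipz 0.0857 F [-0.4 -0.8  0.7] w 0.030059265924365156
shift cm [-0.06  0.07 -0.02] dr [0.    0.009 0.   ] q [-0.04  0.74 -0.06  1.69  0.07  0.72  1.57]
tool axes of case x,y: [-0.01  0.   -1.  ] [ 1.    0.   -0.01]
time: 7.3
tcp_pos: [0.586, 0.0163, 0.3031]
tcp_rot: [0.465, -0.464, -0.533, 0.534]
wrist_force: [0.8, 0.8, 0.4]
gripper_width: 0.0298
t 7.3 tip case [ 19.8 -16.8] tipz 0.2061 F [0.8 0.8 0.4] w 0.02975515902448998
shift cm [-24.5    4.11   2.21] dr [-0.002  0.009  0.   ] q [-0.03  0.54 -0.08  1.7   0.05  0.91  1.59]
tool axes of case x,y: [-0.01 -0.   -1.  ] [ 1.    0.   -0.01]
```

View pics/d.png

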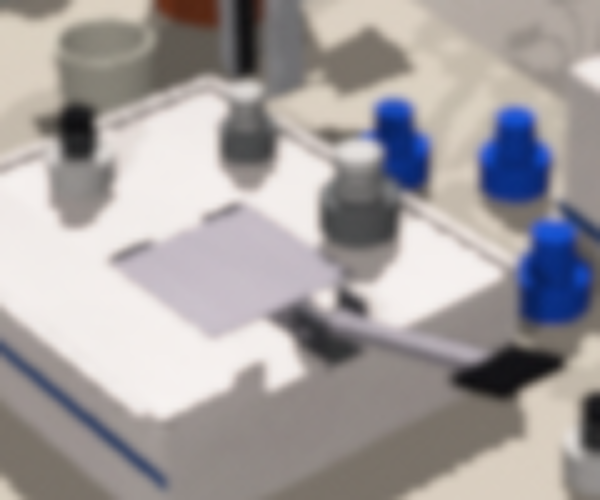

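The head stands upright off the hatch: stem top at zoom (362,150), hatch entirely visible. I'll check its position and move over the paddle with the jaws closed.

```bash
python3 - <<'E'
from go import *
a=w2c(onz("side",sz(375,160),.133));b=w2c(onz("side",(190+362/5,165+150/5),.133));print("before(side only)",a,"after",b,"corrected",b-a+[20,-17])
E
python3 -m jog '[{"xyz":[-2,0,0],"dr":[0,0,0]},{"xyz":[-6,0,0.5],"dr":[0,0,0]},{"xyz":[-10,0,1],"dr":[0,0,0]},{"xyz":[-14,0,1.5],"dr":[0,0,0]},{"xyz":[-18,0,2],"dr":[0,0,0]},{"xyz":[-22,0,2.2],"dr":[0,0,0]},{"xyz":[-24.3,0,2.2],"dr":[0,0,0]},{"xyz":[-24.3,0,2.2],"dr":[0,0,0]}]' 0 20
python3 go.py 0 -260 .15
python3 - <<'E'
from h import *
im=cv2.cvtColor(arm.get_image("side"),cv2.COLOR_RGB2BGR)
cv2.imwrite("pics/e.png",cv2.resize(im[165:285,210:350],None,fx=4,fy=4,interpolation=cv2.INTER_CUBIC))
E
```

```text
before(side only) [ 18.73043743 -23.59613218] after [ 91.32838216 -22.38425391] corrected [ 92.59794474 -15.78812173]
time: 8.35
tcp_pos: [0.5979, -0.2293, 0.3014]
tcp_rot: [0.466, -0.465, -0.532, 0.533]
wrist_force: [0.4, 0.9, -0.7]
gripper_width: 0.0006
t 8.35 tip case [   0.  -261.9] tipz 0.2044 F [ 0.4  0.9 -0.7] w 0.0006332815694648186
shift cm [0.19 5.44 0.01] dr [-0.002  0.005  0.   ] q [ 0.36  0.62 -0.07  1.54  0.05  0.98  1.99]
tool axes of case x,y: [-0.01 -0.   -1.  ] [ 1.    0.   -0.01]
```

View pics/e.png

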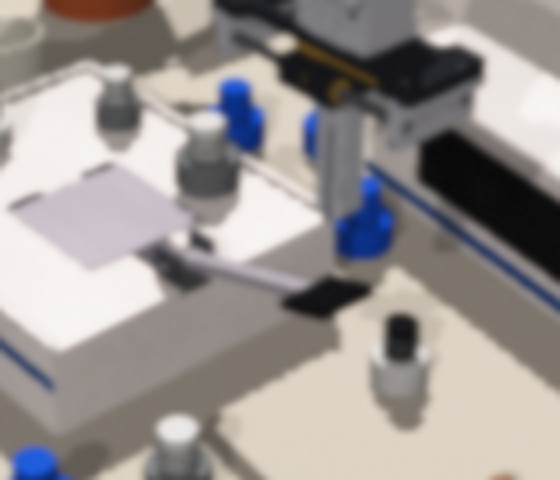

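The head is at case (92.6, −16), safely off the hatch and clear of the rim. The closed tips are above the paddle. Pressing slowly.

```bash
python3 -m jog '[{"xyz":[0.2,1.5,0],"dr":[0,0,0]},{"xyz":[0.5,3.5,0],"dr":[0,0,0]},{"xyz":[0.5,5,0],"dr":[0,0,0]},{"xyz":[0.5,5.8,0],"dr":[0,0,0]},{"xyz":[0.5,6.6,0],"dr":[0,0,0]},{"xyz":[0.5,7.4,0],"dr":[0,0,0]},{"xyz":[0.5,8.2,0],"dr":[0,0,0]},{"xyz":[0.5,9,0],"dr":[0,0,0]}]'; python3 -m jog '[{"xyz":[0,0.7,0],"dr":[0,0,0]},{"xyz":[0,1.4,0],"dr":[0,0,0]},{"xyz":[0,2.1,0],"dr":[0,0,0]},{"xyz":[0,2.8,0],"dr":[0,0,0]},{"xyz":[0,3.5,0],"dr":[0,0,0]},{"xyz":[0,4.2,0],"dr":[0,0,0]},{"xyz":[0,4.9,0],"dr":[0,0,0]},{"xyz":[0,5.6,0],"dr":[0,0,0]}]'
python3 go.py 0 -257 .047
```

```text
time: 9.4
tcp_pos: [0.5991, -0.2249, 0.2141]
tcp_rot: [0.463, -0.467, -0.533, 0.533]
wrist_force: [-1.1, -2.3, 6.8]
gripper_width: 0.0006
time: 10.4
tcp_pos: [0.5992, -0.2235, 0.1579]
tcp_rot: [-0.463, 0.466, 0.533, -0.533]
wrist_force: [-0.6, 0.7, 6.0]
gripper_width: 0.0006
t 10.4 tip case [   2.5 -256.6] tipz 0.0609 F [-0.6  0.7  6. ] w 0.0005984683076554117
shift cm [-0.06  1.39  0.23] dr [ 0.003  0.008 -0.002] q [ 0.35  0.79 -0.06  1.67  0.07  0.69  1.96]
tool axes of case x,y: [-0.01  0.   -1.  ] [ 1.   -0.   -0.01]
```

Contact with 6 N, as expected. Continuing down to the stop in small steps.

```bash
python3 -m jog '[{"xyz":[0,0.3,0],"dr":[0,0,0]},{"xyz":[0,0.6,0],"dr":[0,0,0]},{"xyz":[0,0.8,0],"dr":[0,0,0]},{"xyz":[0,1.0,0],"dr":[0,0,0]},{"xyz":[0,1.2,0],"dr":[0,0,0]},{"xyz":[0,1.3,0],"dr":[0,0,0]},{"xyz":[0,1.4,0],"dr":[0,0,0]},{"xyz":[0,1.4,0],"dr":[0,0,0]}]'
python3 go.py 0 -257 .047
```

```text
time: 11.4
tcp_pos: [0.599, -0.2209, 0.1438]
tcp_rot: [-0.464, 0.464, 0.534, -0.533]
wrist_force: [-0.3, 2.9, 7.7]
gripper_width: 0.0006
t 11.4 tip case [   2.5 -253.6] tipz 0.0468 F [-0.3  2.9  7.7] w 0.0006436699646106018
shift cm [-0.32 -0.03  0.24] dr [0.002 0.009 0.001] q [ 0.35  0.8  -0.06  1.67  0.07  0.66  1.96]
tool axes of case x,y: [-0.01  0.   -1.  ] [ 1.    0.   -0.01]
```

```bash
python3 -m jog '[{"xyz":[0,0.05,0],"dr":[0,0,0]},{"xyz":[0,0.1,0],"dr":[0,0,0]},{"xyz":[0,0.15,0],"dr":[0,0,0]},{"xyz":[0,0.2,0],"dr":[0,0,0]},{"xyz":[0,0.25,0],"dr":[0,0,0]},{"xyz":[0,0.3,0],"dr":[0,0,0]},{"xyz":[0,0.3,0],"dr":[0,0,0]},{"xyz":[0,0.3,0],"dr":[0,0,0]}]'
python3 go.py 0 -257 .044
```

```text
time: 12.4
tcp_pos: [0.599, -0.2206, 0.1413]
tcp_rot: [-0.464, 0.464, 0.534, -0.533]
wrist_force: [-2.0, 3.8, 11.1]
gripper_width: 0.0003
t 12.4 tip case [   2.6 -253.3] tipz 0.0443 F [-2.   3.8 11.1] w 0.00030757834479175773
shift cm [-0.35  0.02  0.25] dr [0.002 0.009 0.002] q [ 0.35  0.81 -0.06  1.68  0.07  0.66  1.96]
tool axes of case x,y: [-0.01  0.   -1.  ] [ 1.    0.   -0.01]
```

```bash
python3 -m jog '[{"xyz":[0,0.05,0],"dr":[0,0,0]},{"xyz":[0,0.1,0],"dr":[0,0,0]},{"xyz":[0,0.15,0],"dr":[0,0,0]},{"xyz":[0,0.2,0],"dr":[0,0,0]},{"xyz":[0,0.25,0],"dr":[0,0,0]},{"xyz":[0,0.3,0],"dr":[0,0,0]},{"xyz":[0,0.3,0],"dr":[0,0,0]},{"xyz":[0,0.3,0],"dr":[0,0,0]}]'
python3 go.py 0 -257 .044
python3 - <<'E'
from h import *
im=cv2.cvtColor(arm.get_image("side"),cv2.COLOR_RGB2BGR)
cv2.imwrite("pics/f.png",cv2.resize(im[165:325,160:360],None,fx=3.5,fy=3.5,interpolation=cv2.INTER_CUBIC))
E
```

```text
time: 13.4
tcp_pos: [0.599, -0.2202, 0.1396]
tcp_rot: [-0.464, 0.464, 0.535, -0.532]
wrist_force: [-4.2, 6.0, 19.4]
gripper_width: 0.0006
t 13.4 tip case [   2.7 -252.9] tipz 0.0426 F [-4.2  6.  19.4] w 0.000601276611505806
shift cm [-0.39 -0.14  0.25] dr [0.002 0.01  0.002] q [ 0.35  0.81 -0.06  1.68  0.07  0.66  1.96]
tool axes of case x,y: [-0.01  0.   -1.  ] [ 1.    0.   -0.01]
```

View pics/f.png

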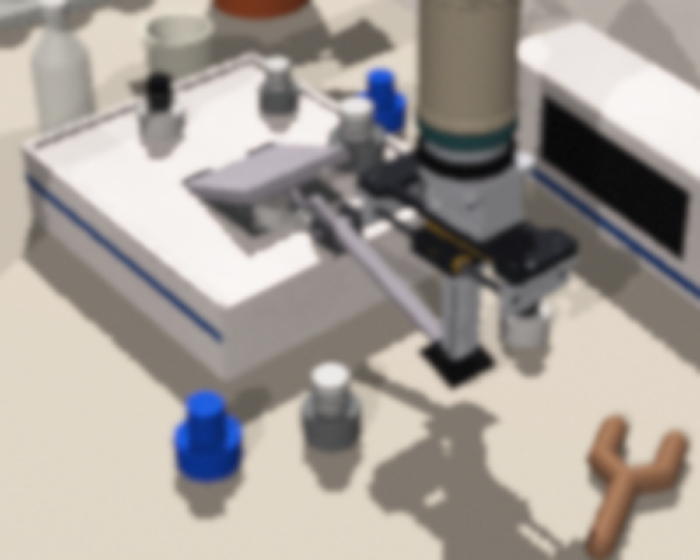

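The hatch is raised, the paddle is down, and the force is climbing steeply as if against the stop. The head and bystanders are in place. One more small increment to confirm it's bottomed out.

```bash
python3 -m jog '[{"xyz":[0,0.05,0],"dr":[0,0,0]},{"xyz":[0,0.1,0],"dr":[0,0,0]},{"xyz":[0,0.15,0],"dr":[0,0,0]},{"xyz":[0,0.15,0],"dr":[0,0,0]},{"xyz":[0,0.15,0],"dr":[0,0,0]},{"xyz":[0,0.15,0],"dr":[0,0,0]},{"xyz":[0,0.15,0],"dr":[0,0,0]},{"xyz":[0,0.15,0],"dr":[0,0,0]}]'
python3 - <<'E'
from h import *
im=cv2.cvtColor(arm.get_image("side"),cv2.COLOR_RGB2BGR)
cv2.imwrite("pics/g.png",im)
f=cv2.imread("pics/f.png")
a=cv2.resize(im[165:325,160:360],None,fx=3.5,fy=3.5,interpolation=cv2.INTER_CUBIC)
d=cv2.absdiff(a,f).max(2)[120:260,180:380];print("hatch-region diff",d.mean(),d.max())
import time
s=arm.observe();print(s["time"],s["tcp_pos"],s["wrist_force"])
E
```

```text
time: 14.45
tcp_pos: [0.5991, -0.2201, 0.1389]
tcp_rot: [-0.464, 0.464, 0.535, -0.532]
wrist_force: [-7.0, 5.4, 24.8]
gripper_width: 0.0005
hatch-region diff 1.0418571428571428 17
14.5 [ 0.59908182 -0.22005748  0.13889529] [-5.89263344  5.99658302 25.27185078]
```

```bash
python3 -c "
from station import arm
print(arm.finish_job())"
```

```text
the job is handed in; nothing more can be done
None
```

The massage head is off the hatch, and I handed the job in at 14.5 s with the fingertips still holding the paddle down.

- **Head:** I pushed it upright with two spread fingertips along case +x. It now stands on the deck strip at about case (93, −16) mm, where x from 82 to 102 is fully off the hatch and clear of the rim.
- **Paddle and hatch:** I pressed with closed fingertips. Force was about 6–8 N on the way down, then rose to 25 N with the fingertips at about 42 mm. The final 1.5 mm commanded step moved the tips only 0.7 mm, and the hatch did not move between the last two pictures, so I take the lever to be on its stop.
- **Bystanders:** the last picture I viewed showed the other heads, fork, bottle and cup apparently where they had been, judged by eye. I did not re-measure them.
- **Small disagreements:** two-view heights came out up to about 4 mm below the stated ones. The side camera alone placed the head about 7 mm off in y, so I corrected its final position by that offset. The tips shifted about 3 mm towards the case while pressing, still on the paddle.
- **Not measured:** I judged the hatch angle from the picture only.

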